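# Weigh a jewellery case on the spring hand scale

### The arm

A 6-joint arm with a two-finger parallel gripper is mounted at the origin on the work surface. World frame = base frame: x ahead of the robot, y to its left, z up, the work surface at z = 0. Lengths are in m, angles in rad, forces in N, time in s.
With the tool pointing down it reaches from about 0.375 to 0.75 m from the base axis. Payload 9 kg.
Tool frame: the origin (TCP) lies midway between the tips of the shut fingers; the grasp point (between the pads) lies behind it (grip_depth is the z of the grasp point in the tool frame, in m); z points along the fingers, y is the line along which they close (so a half turn about z gives the same grasp; the last joint's range is limited). The gripper opens to 85 mm and grips with 20 to 120 N. Pads are 22 mm wide; open, the fingers measure 114 mm over their backs; the gripper's body (76 mm by 85 mm) begins 54 mm behind the grasp point. The pads swing forward as they close: fully open they stand 13 mm farther back than shut.
Start: joints at [1.068, 0.104, 0.097, 1.564, 0, 1.353], TCP at [0.169, 0.576, 0.231] pointing down, gripper open.
Joint ranges: [-2.99, 2.99], [-0.84, 1.86], [-1.1, 1.16], [-1.84, 2.11], [-1.51, 1.56], [-3.14, 3.14]. Speed limits (rad/s): [2.22, 2.22, 2.57, 3.14, 3.14, 3.14].

### API

Orientations are given as a rotation vector (axis times angle).
In Python, from bench import * gives the robot as it stands.
- The arm moves only by the shell command python3 -m pendant 'ROWS' [OPENING] [FORCE]. ROWS is JSON, a list of rows, each an object of numbers: "tx", "ty", "tz": the shift along the tool's x, y, z in mm; "ax", "ay", "az": the turn, a rotation vector about the tool's x, y, z in degrees. In form: [{"tx": .., "ty": .., "tz": .., "ax": .., "ay": .., "az": ..}, ...]. A call has 1 to 5 rows; each row is the pose to reach, as a shift and turn from the pose commanded when the call began, along the tool's axes at that moment; what a row does not reach only later rows make up. A row lasts 1/10 s, in which the tool goes at most 50 mm and 8.59 degrees, less where a joint would pass 70% of its speed; a pose out of reach is approached as far as the arm can. A call with a gripper value outside its range is refused whole. OPENING is the finger opening in mm, from 0 to 85.4, set as the call begins (- or left out, the last holds). The fingers move at their own pace and stop on an object; FORCE is the grip in N (left out, the last holds). Time passes only in rows, so rows that repeat a pose let the fingers close. It gives the time, the measured TCP pose, the force, the opening and the grip force at its end, in the units of the state.
- get_state(): the state, without advancing time (a new reading comes with each control period).
- read_camera(name): name is "scene" or "top"; returns the picture (480x640x3 uint8, red, green, blue); there is no depth.
- camera_info(name): a dict with "fx", "fy", "cx", "cy" (pixels), "xyz" and "orientation" of the camera in the world. Camera axes: x right, y down, z forward; pixel columns grow to the right and rows downward; lengths in m; the calibration is good to about 2 mm. A picture is of the moment at which its call begins. camera_info takes no time and is no camera call.
- finish_job(): hands the job in; it is judged then, once.
Trained networks look in the newest picture that a camera, given by its name, has taken for a name from the list of things; names that differ only in an ending like _2 or _b are one class to them, and where a whole thing is asked for, a point or a joint stands for the part that bears it (a point fixed in the world has none). Each returns a list of dicts, best first, with "score" (0 to 1); they miss things now and then, are a little off and sometimes report something else, mostly with a low value. They report only what shows in the picture. A call takes as long as a camera call. They do not tell look-alikes from the thing itself.
- look_for(camera, name): "location" ([x, y, z] in m, in world coordinates, good to about 4 mm: the middle of the surface that is visible of it).
- cut_out(camera, name): "region" (480x640 bool, what is visible of it).
The state is a dict: "time": time; "joint_positions": joint angles; "dq": joint speeds; "joint_torque": joint torques, N m; "tcp_pos": TCP position; "tcp_rot": TCP orientation; "ft_force": force on the tool from outside, world axes, zero at the start; "ft_torque": the same for the moment, N m; "finger_gap": opening from 0.0 (shut) to 1.0 (fully open); "gripper_force": force on a finger pad.
Only numpy, scipy, OpenCV 4.12 (cv2) and the standard library are available. Lean on these libraries where they do the work, as an engineer would, in place of code of your own. Each camera call takes 0.05 s, during which the arm holds its last target. There are 200 camera calls.

### The job

Weigh the grey jewellery case before it is shipped: take the spring hand scale from its forked stand by its bar grip, put its hook under the middle of the case's handle and take the weight up slowly and straight, without snatching, dragging or tipping the case or pulling the scale past its last mark. Stop when the case hangs on the hook alone just clear of the blue pad, by about one centimetre and never more than three, and hold it still there for two seconds so that the weight can be read. Then set the case gently back down where it stood, take the hook out without shifting it, and hang the scale back across both prongs of its stand as before; touch the case with nothing but the hook and leave everything else as it lies.

Things in the scene. Friction and masses are not known exactly. Their poses are not given: they have to be found in the camera images.
- scale: Spring hand scale, hanging upright in its stand: black bar grip 90 mm long (its y) x 20 mm thick (its x) x 24 mm high, on top of a flat aluminium housing 34 (y) x 16 (x) x 98 mm, from which a steel hook on a sprung rod comes out below. Origin: centre of the bar grip; z up. The hook lies in the x-z plane and its open tip points to the scale's +x. All of it weighs 185 g.
- hook_seat (a point): Top of the wire at the hook's lowest point, where a load hangs: 157 mm straight below the grip's centre with the spring at rest. Wire 6 mm thick, so the hook's underside is 6 mm below this point; the hook is 33 mm across (x, shank to tip), 21 mm wide inside; the tip's top stands 14 mm above this point at +13.5 mm in x; the wire turns back to the rod 35 to 40 mm above this point; the housing begins 45 mm above it.
- hook (a joint): How far the hook is pulled out of the scale, m: 0 at rest, stop at 0.080. The spring gives 130 N per metre after a preload of 0.4 N, so a load of F newtons pulls it out by about (F - 0.15) / 130 m; lightly damped. Its marked scale ends at 0.074.
- stand: Forked stand: wooden base 140 (x) x 110 (y) x 10 mm, a post at the back (+x), and two level prongs 10 mm thick and wide, 52 mm apart inside, running from the post towards the stand's -x, tops 198 mm above the table, with 5 mm upturned lips at their ends. The scale's grip lies across both prongs with the housing between them; lifted 8 mm or more it comes out of the open end towards the stand's -x, and goes back the same way. Origin: centre of the base's underside; fixed.
- fork (a point): Point of the stand midway between the prongs at the height of their tops, about where the grip's underside rests; 24 mm from here to the prongs' open end (-x), 79 mm to the crossbar at the post.
- case: Grey jewellery case with aluminium edges, 88 (x) x 128 (y) x 44 mm high, standing on the pad; a fixed, upright steel handle of 7 mm bar stands on its lid. Origin: centre of its underside; z up. It weighs between 0.29 and 0.87 kg, which is not known beforehand. The centre of mass is in the middle, about 25 mm up.
- case_bar (a point): Centre of the handle's level bar, which runs 60 mm along the case's y, 80 mm above the case's underside; the clear opening under it is 30 mm high (down to the lid at 44 to 47 mm) and 65 mm wide between its two uprights. The hook can go in from either side, along the case's x.
- pad: Dark blue velvet presentation pad 240 (x) x 340 (y) x 12 mm, fixed to the table; the case stands on it. Origin: centre of its underside, so its top is 12 mm above.
- fob_a: Bystander: steel key ring with tag, 55 x 34 x 4 mm, on the pad.
- fob_b: Bystander: another steel key ring with tag, on the pad.
- ring_box: Bystander: closed white ring box 52 x 46 x 40 mm, on the pad.
- mirror: Bystander: round hand mirror with wavy steel frame, 136 mm across, 12 mm thick, on the table.
- gift_box: Bystander: white gift box with ribbon, 80 x 60 x 35 mm, on the table.
- dish: Bystander: small white bowl, 90 mm across, 22 mm high, on the table.
- loupe: Bystander: folding loupe, 32 mm round, 22 mm high, on the table.
Not all that is in view belongs to the job. Of the things like the scale, leave any that is orange or yellow; of the rest the larger one is meant.

How it is judged:
On the way, in this order (a step that is already met when the one before it is completed fails the run):
1. the scale is off its stand, with the case still standing untouched (contact force between scale and stand below 0.05 N and distance between scale and fork above 0.05 m and contact force between the fingers and scale above 1 N and distance of case from where it was at the start of the episode below 0.004 m), for 0.2 s.
2. the hook is under the handle's bar and takes up part of the weight while the case still stands on the pad (value of joint hook above 0.006 m and contact force between scale and case above 1 N and contact force between case and pad above 0.2 N and distance between hook_seat and case_bar below 0.02 m), for 0.2 s.
3. the case hangs still on the hook alone, level within 0.22 rad, its underside 4 to 17 mm above the pad's top, for a second (z of case in the frame of pad between 0.016 and 0.029 m and contact force between case and pad below 0.05 N and contact force between scale and case above 2 N and distance between hook_seat and case_bar below 0.012 m and angle between case's own z axis and vertical below 0.22 rad and linear speed of case below 0.03 m/s), for 1 s.
At the end, for the whole second after the job is handed in: The case stands upright and at rest on the pad within 20 mm of where it stood; the scale, off the case, hangs at rest and upright (0.1 rad), its grip lying on both prongs: centre 204 to 216 mm above the stand's underside, 15 mm of midway between the prongs, 60 mm of the fork point (distance of case from where it was at the start of the episode below 0.02 m and angle between case's own z axis and vertical below 0.05 rad and linear speed of case below 0.01 m/s and contact force between scale and case below 0.05 N and contact force between scale and stand above 1 N and z of scale in the frame of stand between 0.204 and 0.216 m and y of scale in the frame of stand between -0.015 and 0.015 m and horizontal distance between scale and fork below 0.06 m and angle between scale's own z axis and vertical below 0.1 rad and linear speed of scale below 0.02 m/s); the robot touches nothing.
It fails at once if the scale is pulled past its last mark (hook pulled out more than 74 mm) (value of joint hook above 0.074 m).
It fails at once if the case is dragged, swung or hoisted more than 40 mm from where it stood, or tipped more than 0.35 rad (distance of case from where it was at the start of the episode above 0.04 m or angle between case's own z axis and vertical above 0.35 rad).
It fails at once if the hook is jammed against the case or its handle (more than 14 N) or the case is set down hard (more than 25 N on the pad) (contact force between scale and case above 14 N or contact force between case and pad above 25 N).
It fails at once if the gripper touches the case (contact force between any of the fingers, the arm and case above 0.5 N).
It fails at once if a bystander is moved more than 20 mm (distance of any of fob_a, fob_b, ring_box, mirror, gift_box, dish, loupe from where it was at the start of the episode above 0.02 m).
It also fails if it takes over 72 s, if anything falls off the work surface, if the arm or the gripper's body presses on something with over 40 N, if the wrist force passes 120 N, or if a joint passes its speed limit or range.

## Working session

There is one attempt and no reset: what is moved stays moved. The work goes in short steps, Python scripts to look and compute and a shell command to move; the robot and the scene stay as the last step left them, time stands still between calls to the robot, and variables do not carry over. Pictures are saved under pics/ and viewed, at most 12 in all, crops included, and the job is handed in when it is done.

```bash
mkdir -p pics; ls; cat > h.py <<'E'
from bench import *
import numpy as np, cv2
from scipy.spatial.transform import Rotation as R
def cam(n):
    c=camera_info(n); o=np.array(c["orientation"]); 
    M=R.from_rotvec(o).as_matrix() if o.size==3 else (o if o.shape==(3,3) else R.from_quat(o).as_matrix())
    return c,M,np.array(c["xyz"])
def proj(n,p):
    c,M,t=cam(n); q=(np.atleast_2d(p)-t)@M
    return np.c_[c["fx"]*q[:,0]/q[:,2]+c["cx"],c["fy"]*q[:,1]/q[:,2]+c["cy"]]
def unproj(n,uv,z):
    c,M,t=cam(n); uv=np.atleast_2d(uv)
    d=np.c_[(uv[:,0]-c["cx"])/c["fx"],(uv[:,1]-c["cy"])/c["fy"],np.ones(len(uv))]@M.T
    return t+d*((z-t[2])/d[:,2])[:,None]
E
python3 - <<'E'
from h import *
s=get_state();print(s)
for n in("scene","top"):
    print(camera_info(n)); im=read_camera(n); cv2.imwrite(f"pics/{n}0.png",im[:,:,::-1])
    for k in("scale","stand","case","case_bar","pad","hook_seat"):
        print(n,k,[(np.round(d["location"],3).tolist(),round(d["score"],2)) for d in look_for(n,k)][:4])
E
```

```text
pics
{'time': 0.0, 'joint_positions': array([1.06830371e+00, 1.04675136e-01, 9.64722591e-02, 1.56389378e+00,
       2.86265037e-05, 1.35310780e+00]), 'dq': array([-2.49456597e-04,  1.13162787e-03, -1.46381929e-03,  6.10072178e-04,
       -4.87616572e-05, -1.38554936e-03]), 'joint_torque': array([-2.56646999e-04, -5.56937170e+01,  5.03642106e+01,  1.73668616e-02,
       -3.67171588e-04,  1.38432719e-05]), 'tcp_pos': array([0.16839688, 0.57554509, 0.23053812]), 'tcp_rot': array([-4.45789894e-01, -3.10931266e+00,  1.89541286e-03]), 'ft_force': array([ 0.44577391, -0.33843414, -1.29627152]), 'ft_torque': array([0.02303258, 0.00802125, 0.01974886]), 'gripper_force': 0.0, 'finger_gap': 0.9951184328242845}
{'fx': 590.0878605887757, 'fy': 590.0878605887757, 'cx': 323.45590228750723, 'cy': 243.0274002575321, 'xyz': array([1.12412666, 0.58003545, 0.84651312]), 'orientation': array([-0.92700387, -2.40912612,  1.12471329])}
scene scale [([0.587, 0.063, 0.156], 0.76), ([0.494, 0.201, 0.206], 0.63), ([0.355, 0.253, 0.106], 0.58), ([0.482, 0.195, 0.06], 0.46)]
scene stand [([0.544, 0.227, 0.013], 0.96)]
scene case [([0.517, -0.206, 0.056], 0.83), ([0.496, 0.203, 0.205], 0.3)]
scene case_bar [([0.515, -0.212, 0.053], 0.64)]
scene pad [([0.564, -0.197, 0.012], 0.58)]
scene hook_seat [([0.357, 0.253, 0.021], 0.62)]
{'fx': 543.4998278800844, 'fy': 543.4998278800844, 'cx': 313.19408748161607, 'cy': 232.04196194900044, 'xyz': array([ 0.3511538 , -0.01102258,  1.18199879]), 'orientation': array([-2.15963473,  2.10117669, -0.21608334])}
top scale [([0.578, 0.053, 0.171], 0.92), ([0.326, 0.118, 0.175], 0.92), ([0.482, 0.197, 0.224], 0.65), ([0.346, 0.248, 0.133], 0.61)]
top stand [([0.529, 0.204, 0.01], 0.6)]
top case []
top case_bar [([0.499, -0.224, 0.056], 0.73)]
top pad [([0.488, -0.233, 0.016], 0.97)]
top hook_seat []
```

View pics/scene0.png

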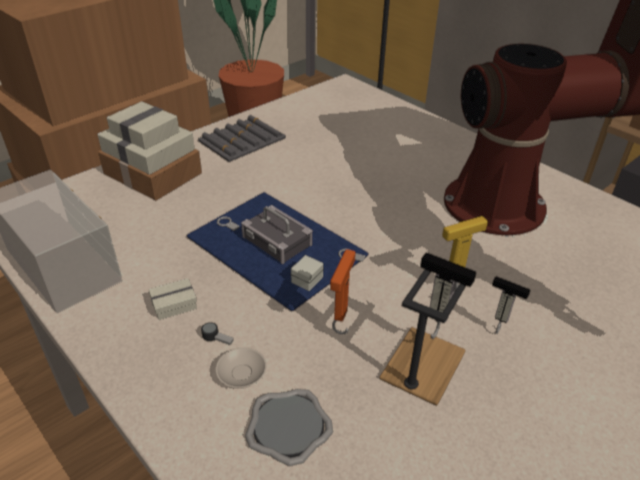

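View pics/top0.png

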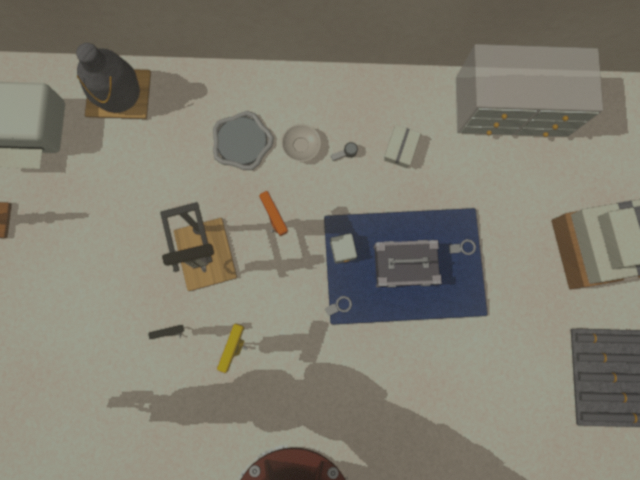

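Four scales are in the top view: orange at (272,213), yellow (230,348), small black (167,332), and larger black (188,255) across the fork. The last one fits, being neither orange nor yellow and the larger of the two left. I'll confirm with an enlarged crop.

```bash
python3 - <<'E'
from h import *
a=cv2.imread("pics/top0.png")[190:350,140:260]; b=cv2.imread("pics/top0.png")[225:300,365:455]; c=cv2.imread("pics/scene0.png")[190:410,370:540]
f=lambda i,w,h:cv2.resize(i,(w,h),interpolation=cv2.INTER_CUBIC)
cv2.imwrite("pics/crop1.png",np.hstack([f(a,360,480),f(c,371,480)]))
cv2.imwrite("pics/crop2.png",f(b,720,600))
im=cv2.imread("pics/top0.png")
# grip: dark mask
g=im[235:275,150:225].max(2)<45
n,l,st,ce=cv2.connectedComponentsWithStats(g.astype(np.uint8))
for i in range(1,n):
  if st[i,4]>60: 
    pts=np.argwhere(l==i)[:,::-1]+[150,235]; r=cv2.minAreaRect(pts.astype(np.float32)); print(r); bx=cv2.boxPoints(r); print(unproj("top",bx,.216).round(4))
E
```

```text
(no output)
```

View pics/crop1.png

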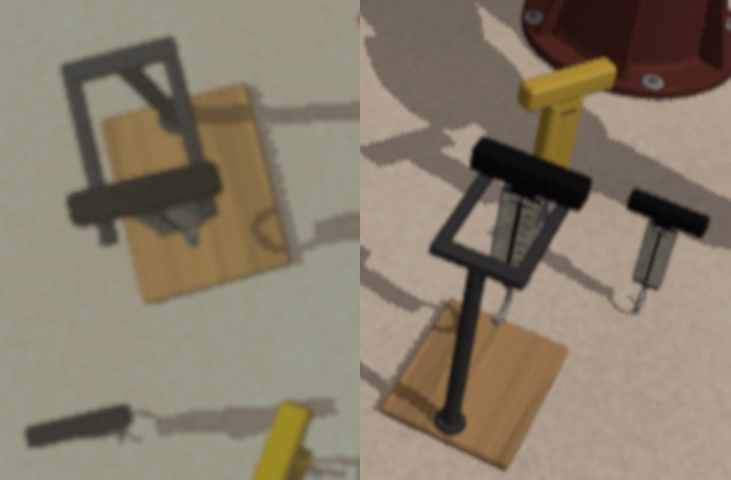

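View pics/crop2.png

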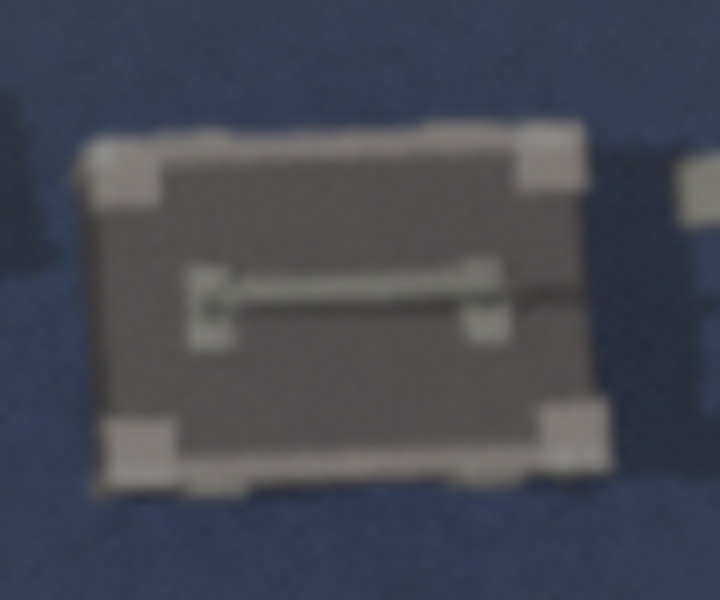

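Crop 1 confirms it: the large black-grip scale lies across the fork, grip ends at top px (164,259) and (213,250). Crop 2 shows the case, with the handle bar centred near top px (409,261). Next I compute the poses and test which way the hook faces.

```bash
python3 - <<'E'
from h import *
o=np.array([140,190])
e=unproj("top",np.array([[71,208],[219,181]])/3+o,.216); print("grip ends",e.round(4),np.linalg.norm(e[0]-e[1]))
d=e[0]-e[1]; yaw=np.arctan2(-d[0],d[1]); print("grip yaw",np.degrees(yaw)); gc=e.mean(0); print("grip c",gc)
b=unproj("top",np.array([[105,122],[247,86],[289,263],[148,301]])/3+o,.010); c0=b.mean(0); print("base",b.round(4),c0, [np.linalg.norm(b[i]-b[i-1]) for i in range(4)]); v=b[0]-b[3]; print("stand yaw",np.degrees(np.arctan2(v[1],v[0])))
p=unproj("top",np.array([[85,145],[585,125],[610,468],[100,490]])/8+[365,225],.056);print("lid",p.round(4),p.mean(0))
h=unproj("top",np.array([[205,292],[495,276]])/8+[365,225],.0935);print("bar",h.round(4),h.mean(0)); v=h[0]-h[1]; print("case yaw",np.degrees(np.arctan2(-v[0],v[1])))
# prong ends
print("prong ends", unproj("top",np.array([[107,240],[68,70],[175,42]])/3+o,.198).round(4))
# hook overlay
G=np.array([gc[0],gc[1],.210])
Rz=R.from_euler("z",yaw).as_matrix()
t=np.linspace(0,np.pi,12)
hk=np.r_[[[0,0,-.112],[0,0,-.119],[-.0135,0,-.135]],np.c_[-.0135*np.cos(t),0*t,-.1465-.0135*np.sin(t)],[[.0135,0,-.143]]]
outs=[]
for n,(x0,y0,w,hh) in {"top":(180,230,40,40),"scene":(415,260,50,80)}.items():
  im=cv2.imread(f"pics/{n}0.png"); 
  for s in(None,1,-1):
    k=cv2.resize(im[y0:y0+hh,x0:x0+w],(260,int(260*hh/w)),interpolation=cv2.INTER_CUBIC); f=260/w
    if s: 
      uv=(proj(n,(hk*[s,1,1])@Rz.T+G)-[x0,y0]+.5)*f; cv2.polylines(k,[uv.astype(np.int32)],False,(0,0,255) if s>0 else (0,255,0),1)
    kk=np.zeros((416,260,3),np.uint8); kk[:min(416,k.shape[0])]=k[:416]; outs.append(kk)
cv2.imwrite("pics/hook.png",cv2.resize(np.vstack([np.hstack(outs[:3])[:270],np.hstack(outs[3:])]),(682,600)))
E
```

```text
grip ends [[0.4764 0.2414 0.216 ]
 [0.4951 0.1547 0.216 ]] 0.08867196422670443
grip yaw 12.179520223989938
grip c [0.48577388 0.19808138 0.216     ]
base [[0.5669 0.2754 0.01  ]
 [0.5967 0.1739 0.01  ]
 [0.4678 0.1364 0.01  ]
 [0.4378 0.2354 0.01  ]] [0.51730113 0.20529109 0.01      ] [np.float64(0.13509034350995597), np.float64(0.10587379220183472), np.float64(0.13425797471632073), np.float64(0.10342859446236732)]
stand yaw 17.226555440417584
lid [[ 0.544  -0.158   0.056 ]
 [ 0.5532 -0.2901  0.056 ]
 [ 0.4628 -0.2951  0.056 ]
 [ 0.4534 -0.1623  0.056 ]] [ 0.50336585 -0.22637947  0.056     ]
bar [[ 0.5008 -0.1836  0.0935]
 [ 0.507  -0.2573  0.0935]] [ 0.50387058 -0.22047062  0.0935    ]
case yaw 4.7803247033026945
prong ends [[0.4599 0.223  0.198 ]
 [0.5641 0.2545 0.198 ]
 [0.5838 0.1901 0.198 ]]
```

View pics/hook.png

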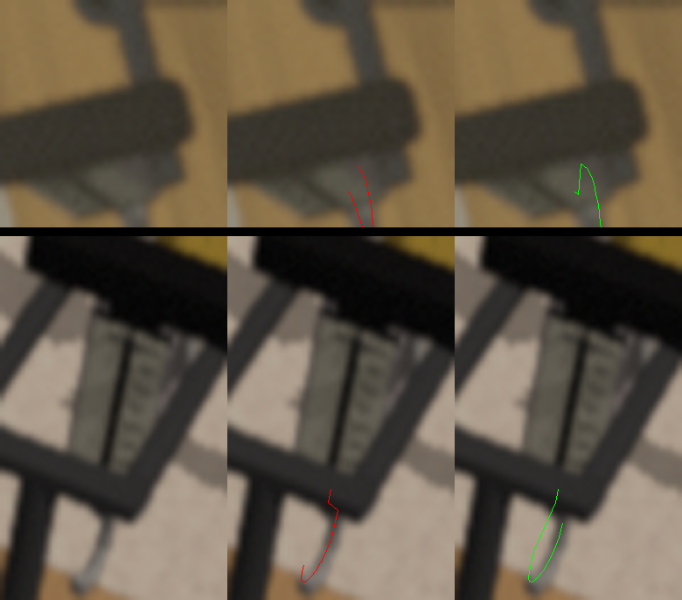

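The wire bulges right and runs down-left, which matches the red overlay, so the tip points to world +x (scale yaw about 12–17°, case yaw about 5°). Now I work out the approach.

```bash
cat >> h.py <<'E'
def goal(p,yaw,tilt=0):
    """tool shift/turn (mm,deg) from measured pose to TCP p, tool down, closing line at heading yaw(deg)"""
    s=get_state(); C=R.from_rotvec(s["tcp_rot"]); best=None
    for k in(0,180):
        a=np.radians(yaw+k); y=np.array([np.cos(a),np.sin(a),0]); z=np.array([0,0,-1.]); x=np.cross(y,z)
        T=R.from_matrix(np.c_[x,y,z]); w=(C.inv()*T).as_rotvec(degrees=True)
        if best is None or np.linalg.norm(w)<np.linalg.norm(best): best=w
    t=C.inv().apply(np.array(p)-s["tcp_pos"])*1000
    print("t",t.round(1),"a",best.round(2),"tcp",s["tcp_pos"].round(4),"q",s["joint_positions"].round(2),"F",s["ft_force"].round(2),"gap",round(s["finger_gap"],3),"time",round(s["time"],2))
E
python3 - <<'E'
from h import *
import bench
print([k for k in dir(bench) if not k.startswith('_')], getattr(bench,'grip_depth',None))
s=get_state(); print(R.from_rotvec(s["tcp_rot"]).as_matrix().round(3))
goal([.486,.198,.30],12.2)
E
```

```text
['MotionError', 'camera_info', 'cut_out', 'finish_job', 'get_state', 'grip_depth', 'look_for', 'read_camera'] -0.0187
[[-0.96   0.281  0.   ]
 [ 0.281  0.96   0.   ]
 [-0.     0.    -1.   ]]
t [-410.8 -273.4  -68.6] a [1.000e-02 0.000e+00 6.148e+01] tcp [0.1686 0.5758 0.2314] q [ 1.07  0.1   0.1   1.56 -0.    1.35] F [-0.09 -0.04 -0.35] gap 0.998 time 0.7
```

```bash
python3 -m pendant '[{"tx":-20,"ty":-14,"tz":-30,"az":6},{"tx":-55,"ty":-36,"tz":-68,"az":13},{"tx":-90,"ty":-60,"tz":-68,"az":20},{"tx":-125,"ty":-84,"tz":-68,"az":27},{"tx":-160,"ty":-107,"tz":-68,"az":34}]' 85 && python3 - <<'E'
from h import *
goal([.486,.198,.30],12.2)
E
```

```text
invalid input at $[0]: expected keys tx, ty, tz, ax, ay, az
```

```bash
python3 -m pendant '[{"tx":-20,"ty":-14,"tz":-30,"ax":0,"ay":0,"az":6},{"tx":-55,"ty":-36,"tz":-68,"ax":0,"ay":0,"az":13},{"tx":-90,"ty":-60,"tz":-68,"ax":0,"ay":0,"az":20},{"tx":-125,"ty":-84,"tz":-68,"ax":0,"ay":0,"az":27},{"tx":-160,"ty":-107,"tz":-68,"ax":0,"ay":0,"az":34}]' 85 && python3 - <<'E'
from h import *
goal([.486,.198,.30],12.2)
E
```

```text
time: 1.2
tcp_pos: [0.293, 0.427, 0.2999]
tcp_rot: [1.342, 2.84, 0.002]
ft_force: [1.0, -0.0, 0.0]
finger_gap: 0.995
gripper_force: 0.0
t [-2.995e+02  3.800e+00 -1.000e-01] a [ 7.000e-02 -2.000e-02  2.721e+01] tcp [0.293  0.427  0.2999] q [ 0.72 -0.12 -0.    1.69 -0.    1.6 ] F [ 0.97 -0.02  0.04] gap 0.995 time 1.2
```

```bash
python3 -m pendant '[{"tx":-40,"ty":0,"tz":0,"ax":0,"ay":0,"az":5},{"tx":-80,"ty":1,"tz":0,"ax":0,"ay":0,"az":11},{"tx":-120,"ty":2,"tz":0,"ax":0,"ay":0,"az":17},{"tx":-160,"ty":3,"tz":0,"ax":0,"ay":0,"az":22},{"tx":-200,"ty":3,"tz":0,"ax":0,"ay":0,"az":27}]' >/dev/null; python3 - <<'E'
from h import *
goal([.486,.198,.30],12.2)
E
```

```text
t [-88.6  44.9  -0.5] a [ 0.03 -0.01  0.27] tcp [0.423  0.2748 0.2995] q [ 0.32 -0.16 -0.04  1.69  0.    1.67] F [-0.26  0.95 -0.09] gap 0.997 time 1.7
```

```bash
python3 -m pendant '[{"tx":-30,"ty":15,"tz":0,"ax":0,"ay":0,"az":0},{"tx":-60,"ty":30,"tz":0,"ax":0,"ay":0,"az":0},{"tx":-85,"ty":43,"tz":0,"ax":0,"ay":0,"az":0},{"tx":-89,"ty":45,"tz":0,"ax":0,"ay":0,"az":0.3},{"tx":-89,"ty":45,"tz":0,"ax":0,"ay":0,"az":0.3}]' >/dev/null; python3 - <<'E'
from h import *
goal([.486,.198,.191],12.2)
for n in("top","scene"):
  im=read_camera(n); print([(d["location"].round(3) if hasattr(d["location"],'round') else np.round(d["location"],3),d["score"]) for d in look_for(n,"scale")])
  cv2.imwrite(f"pics/{n}1.png",im[:,:,::-1])
im=cv2.imread("pics/scene1.png")[140:420,330:560]
for p in([.486,.198,.21],): print(proj("scene",p),proj("top",p))
cv2.imwrite("pics/close1.png",cv2.resize(im,(492,600)))
E
```

```text
t [-8.000e-01  1.000e-01  1.081e+02] a [-0.02 -0.01  0.08] tcp [0.4858 0.1987 0.2991] q [ 0.14 -0.1   0.02  1.69  0.    1.5 ] F [0.53 0.49 0.02] gap 0.995 time 2.2
[(array([0.576, 0.05 , 0.172]), 0.97), (array([0.323, 0.118, 0.174]), 0.92), (array([0.482, 0.188, 0.226]), 0.84), (array([0.35 , 0.242, 0.131]), 0.61), (array([ 0.408, -0.084,  0.021]), 0.5)]
[(array([0.357, 0.254, 0.105]), 0.94), (array([0.332, 0.125, 0.154]), 0.92), (array([0.494, 0.204, 0.206]), 0.85), (array([0.585, 0.065, 0.154]), 0.72), (array([ 0.545, -0.081,  0.048]), 0.64)]
[[446.7685971  267.42171023]] [[189.13804011 255.18011098]]
```

View pics/close1.png

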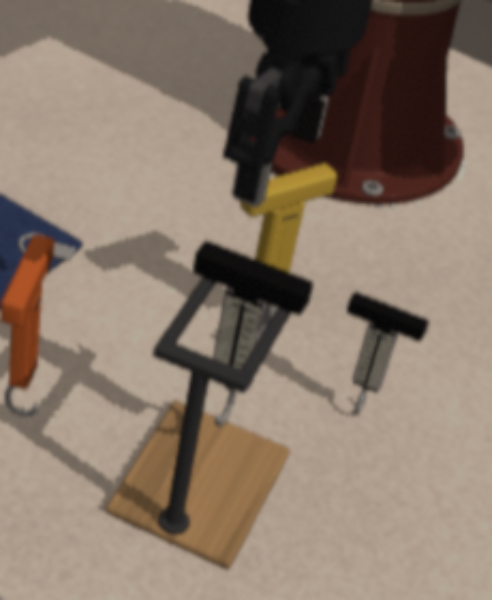

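The picture shows the gripper above and in line with the grip. The grip's centre in the scene image, (448,269), matches the prediction of (447,267), so I go down and grasp.

```bash
python3 -m pendant '[{"tx":-1,"ty":0,"tz":30,"ax":0,"ay":0,"az":0},{"tx":-1,"ty":0,"tz":60,"ax":0,"ay":0,"az":0},{"tx":-1,"ty":0,"tz":85,"ax":0,"ay":0,"az":0},{"tx":-1,"ty":0,"tz":106,"ax":0,"ay":0,"az":0},{"tx":-1,"ty":0,"tz":107,"ax":0,"ay":0,"az":0}]'
python3 -m pendant '[{"tx":0,"ty":0,"tz":0,"ax":0,"ay":0,"az":0},{"tx":0,"ty":0,"tz":0,"ax":0,"ay":0,"az":0},{"tx":0,"ty":0,"tz":0,"ax":0,"ay":0,"az":0},{"tx":0,"ty":0,"tz":0,"ax":0,"ay":0,"az":0},{"tx":0,"ty":0,"tz":0,"ax":0,"ay":0,"az":0}]' 15 50
python3 -m pendant '[{"tx":0,"ty":0,"tz":0,"ax":0,"ay":0,"az":0},{"tx":0,"ty":0,"tz":0,"ax":0,"ay":0,"az":0},{"tx":0,"ty":0,"tz":0,"ax":0,"ay":0,"az":0},{"tx":0,"ty":0,"tz":0,"ax":0,"ay":0,"az":0},{"tx":0,"ty":0,"tz":0,"ax":0,"ay":0,"az":0}]' 15 50
```

```text
time: 2.9
tcp_pos: [0.4837, 0.1989, 0.1896]
tcp_rot: [-1.965, -2.447, 0.005]
ft_force: [-0.1, 0.2, 0.4]
finger_gap: 0.996
gripper_force: 0.0
time: 3.4
tcp_pos: [0.4862, 0.1983, 0.1933]
tcp_rot: [1.968, 2.447, 0.002]
ft_force: [0.3, 0.1, 3.8]
finger_gap: 0.224
gripper_force: 48.2
time: 3.9
tcp_pos: [0.4863, 0.1983, 0.1933]
tcp_rot: [1.968, 2.447, 0.002]
ft_force: [-0.8, 0.1, 5.3]
finger_gap: 0.227
gripper_force: 48.5
```

```bash
python3 -m pendant '[{"tx":0,"ty":0,"tz":-4,"ax":0,"ay":0,"az":0},{"tx":0,"ty":0,"tz":-9,"ax":0,"ay":0,"az":0},{"tx":0,"ty":0,"tz":-14,"ax":0,"ay":0,"az":0},{"tx":0,"ty":0,"tz":-16,"ax":0,"ay":0,"az":0},{"tx":0,"ty":0,"tz":-16,"ax":0,"ay":0,"az":0}]' 15 80
python3 -m pendant '[{"tx":-1,"ty":-10,"tz":0,"ax":0,"ay":0,"az":0},{"tx":-2,"ty":-26,"tz":0,"ax":0,"ay":0,"az":0},{"tx":-4,"ty":-44,"tz":0,"ax":0,"ay":0,"az":0},{"tx":-5,"ty":-62,"tz":0,"ax":0,"ay":0,"az":0},{"tx":-6,"ty":-72,"tz":0,"ax":0,"ay":0,"az":0}]'
python3 -m pendant '[{"tx":0,"ty":0,"tz":-20,"ax":0,"ay":0,"az":0},{"tx":0,"ty":0,"tz":-45,"ax":0,"ay":0,"az":0},{"tx":0,"ty":0,"tz":-70,"ax":0,"ay":0,"az":0},{"tx":0,"ty":0,"tz":-88,"ax":0,"ay":0,"az":0},{"tx":0,"ty":0,"tz":-90,"ax":0,"ay":0,"az":0}]'
python3 - <<'E'
from h import *
goal([.445,-.22,.30],4.8)
for n in("top","scene"):
  im=read_camera(n); cv2.imwrite(f"pics/{n}2.png",im[:,:,::-1])
im=cv2.imread("pics/scene2.png"); p=proj("scene",get_state()["tcp_pos"]-[0,0,.06])[0].astype(int); print(p)
k=im[max(0,p[1]-110):p[1]+110,max(0,p[0]-110):p[0]+110]; cv2.imwrite("pics/close2.png",cv2.resize(k,(600,600)))
E
```

```text
time: 4.4
tcp_pos: [0.4859, 0.1983, 0.2086]
tcp_rot: [1.969, 2.448, 0.001]
ft_force: [0.2, 0.2, -2.7]
finger_gap: 0.219
gripper_force: 77.3
time: 4.9
tcp_pos: [0.4156, 0.1768, 0.2081]
tcp_rot: [-1.969, -2.448, 0.0]
ft_force: [-0.1, 0.1, -1.8]
finger_gap: 0.222
gripper_force: 77.6
time: 5.4
tcp_pos: [0.4175, 0.1771, 0.3004]
tcp_rot: [1.968, 2.446, 0.004]
ft_force: [-0.6, 0.5, -1.5]
finger_gap: 0.221
gripper_force: 78.1
t [-3.937e+02 -5.820e+01  3.000e-01] a [0.18 0.   7.58] tcp [0.4175 0.1771 0.3004] q [ 0.11 -0.32 -0.17  1.71  0.    1.47] F [-0.65  0.49 -1.47] gap 0.221 time 5.4
[465 230]
```

View pics/close2.png

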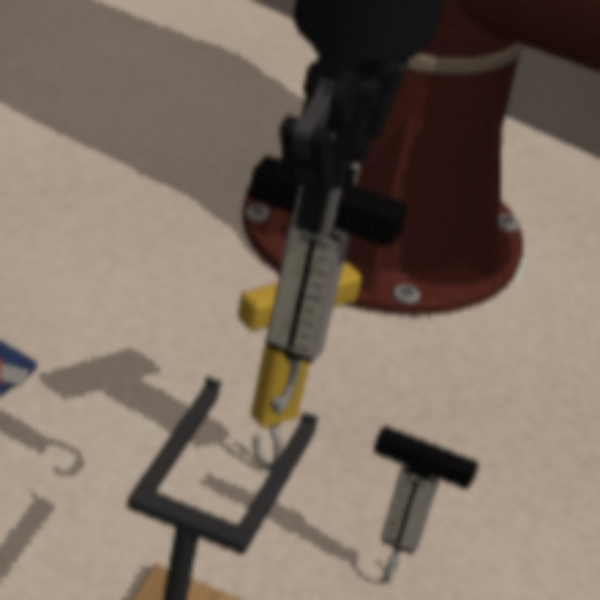

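The scale is held straight with the hook tip pointing +x, as assumed. Carrying it across to the case.

```bash
python3 -m pendant '[{"tx":-20,"ty":-3,"tz":0,"ax":0,"ay":0,"az":1},{"tx":-55,"ty":-8,"tz":0,"ax":0,"ay":0,"az":2},{"tx":-95,"ty":-14,"tz":0,"ax":0,"ay":0,"az":3},{"tx":-135,"ty":-20,"tz":0,"ax":0,"ay":0,"az":4},{"tx":-175,"ty":-26,"tz":0,"ax":0,"ay":0,"az":5}]' >/dev/null
python3 -m pendant '[{"tx":-40,"ty":-6,"tz":0,"ax":0,"ay":0,"az":0.5},{"tx":-80,"ty":-11,"tz":0,"ax":0,"ay":0,"az":1},{"tx":-120,"ty":-14,"tz":0,"ax":0,"ay":0,"az":2},{"tx":-155,"ty":-15,"tz":0,"ax":0,"ay":0,"az":3},{"tx":-180,"ty":-15,"tz":0,"ax":0,"ay":0,"az":3}]' >/dev/null
python3 - <<'E'
from h import *
goal([.457,-.2255,.30],4.2)
E
```

```text
t [-45.   17.3  -3.7] a [-0.1  -0.08  0.05] tcp [ 0.4364 -0.1819  0.2963] q [-0.67 -0.25 -0.12  1.7  -0.    0.82] F [ 0.31  1.24 -1.35] gap 0.223 time 6.5
```

```bash
python3 -m pendant '[{"tx":-20,"ty":8,"tz":0,"ax":0,"ay":0,"az":0},{"tx":-38,"ty":15,"tz":0,"ax":0,"ay":0,"az":0},{"tx":-45,"ty":17,"tz":10,"ax":0,"ay":0,"az":0},{"tx":-45,"ty":17,"tz":30,"ax":0,"ay":0,"az":0},{"tx":-45,"ty":17,"tz":40,"ax":0,"ay":0,"az":0}]' >/dev/null
python3 -m pendant '[{"tx":0,"ty":0,"tz":0,"ax":0,"ay":0,"az":0},{"tx":0,"ty":0,"tz":0,"ax":0,"ay":0,"az":0},{"tx":0,"ty":0,"tz":0,"ax":0,"ay":0,"az":0}]' >/dev/null
python3 - <<'E'
from h import *
goal([.457,-.2255,.2103],4.2)
P=get_state()["tcp_pos"]; seat=P-[0,0,.1403]
im=read_camera("scene"); cv2.imwrite("pics/scene3.png",im[:,:,::-1])
yw=np.radians(4.2);ux=np.array([np.cos(yw),np.sin(yw),0]);uy=np.array([-np.sin(yw),np.cos(yw),0]);bar=np.array([.504,-.2225,.092])
x0,y0,w,hh=215,130,120,140;f=4.2
k=cv2.resize(im[y0:y0+hh,x0:x0+w,::-1],None,fx=f,fy=f,interpolation=cv2.INTER_CUBIC); k2=k.copy()
def pl(a,c): cv2.polylines(k2,[((proj("scene",a)-[x0,y0]+.5)*f).astype(np.int32)],False,c,1)
pl([bar-uy*.0325,bar+uy*.0325],(0,0,255)); pl([bar-uy*.0325-[0,0,.03],bar-uy*.0325,],(0,0,255)); pl([bar+uy*.0325-[0,0,.03],bar+uy*.0325,],(0,0,255))
t=np.linspace(0,np.pi,12)
hk=np.array([seat+[0,0,.04],*[seat+ux*(-.0135*np.cos(a))+np.array([0,0,.0105-.0135*np.sin(a)]) for a in t]]); pl(hk,(0,255,0))
c=bar-[0,0,.036]; q=[c+ux*.044*i+uy*.064*j for i,j in((1,1),(1,-1),(-1,-1),(-1,1),(1,1))]; pl(q,(255,255,0))
cv2.imwrite("pics/close3.png",np.hstack([k,k2])[:,:].copy() if False else cv2.resize(np.hstack([k,k2]),(800,int(800*k.shape[0]/(2*k.shape[1])))))
print(proj("scene",seat))
E
```

```text
t [-2.  -0.9 48.8] a [0.05 0.05 0.21] tcp [ 0.4577 -0.2234  0.2591] q [-0.71 -0.17 -0.12  1.62  0.    0.78] F [ 0.59 -0.53 -2.23] gap 0.219 time 7.3
[[292.82861995 194.78399847]]
```

View pics/close3.png

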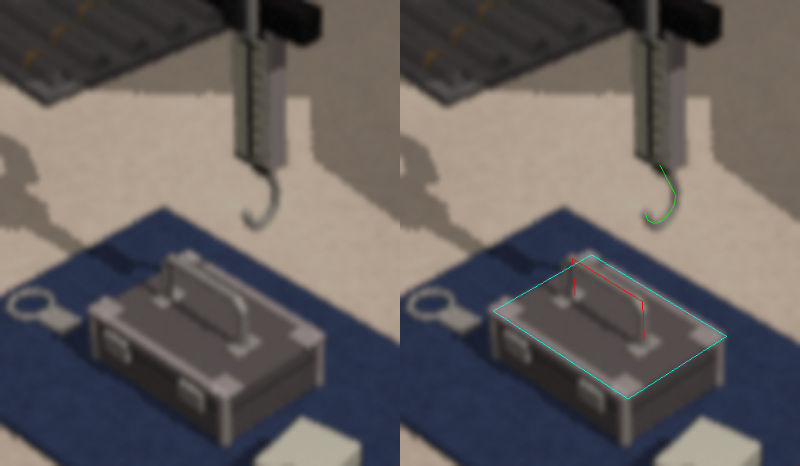

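The overlay of case, handle and hook matches the image within about 1–2 mm. I lower the hook beside the handle and then slide it in.

```bash
python3 -m pendant '[{"tx":-2,"ty":-1,"tz":10,"ax":0,"ay":0,"az":0},{"tx":-2,"ty":-1,"tz":22,"ax":0,"ay":0,"az":0},{"tx":-2,"ty":-1,"tz":34,"ax":0,"ay":0,"az":0},{"tx":-2,"ty":-1,"tz":44,"ax":0,"ay":0,"az":0},{"tx":-2,"ty":-1,"tz":48,"ax":0,"ay":0,"az":0}]' >/dev/null
python3 -m pendant '[{"tx":0,"ty":0,"tz":0,"ax":0,"ay":0,"az":0},{"tx":0,"ty":0,"tz":0,"ax":0,"ay":0,"az":0},{"tx":0,"ty":0,"tz":0,"ax":0,"ay":0,"az":0},{"tx":0,"ty":0,"tz":0,"ax":0,"ay":0,"az":0},{"tx":0,"ty":0,"tz":0,"ax":0,"ay":0,"az":0}]'
python3 - <<'E'
from h import *
goal([.504,-.222,.2106],4.2)
E
```

```text
time: 8.35
tcp_pos: [0.4568, -0.2257, 0.2106]
tcp_rot: [2.134, 2.304, 0.0]
ft_force: [0.3, 0.6, -1.6]
finger_gap: 0.22
gripper_force: 78.0
t [ 0.1 47.4  0. ] a [0.03 0.02 0.18] tcp [ 0.4568 -0.2257  0.2106] q [-0.72 -0.18 -0.22  1.53  0.    0.78] F [ 0.32  0.64 -1.65] gap 0.22 time 8.35
```

```bash
python3 -m pendant '[{"tx":0,"ty":5,"tz":0,"ax":0,"ay":0,"az":0},{"tx":0,"ty":11,"tz":0,"ax":0,"ay":0,"az":0},{"tx":0,"ty":17,"tz":0,"ax":0,"ay":0,"az":0},{"tx":0,"ty":22,"tz":0,"ax":0,"ay":0,"az":0},{"tx":0,"ty":25,"tz":0,"ax":0,"ay":0,"az":0}]'
python3 -m pendant '[{"tx":0,"ty":4,"tz":0,"ax":0,"ay":0,"az":0},{"tx":0,"ty":10,"tz":0,"ax":0,"ay":0,"az":0},{"tx":0,"ty":16,"tz":0,"ax":0,"ay":0,"az":0},{"tx":0,"ty":20,"tz":0,"ax":0,"ay":0,"az":0},{"tx":0,"ty":22,"tz":0,"ax":0,"ay":0,"az":0}]'
python3 - <<'E'
from h import *
im=read_camera("scene"); cv2.imwrite("pics/scene4.png",im[:,:,::-1])
goal([.504,-.222,.2281],4.2)
cv2.imwrite("pics/close4.png",cv2.resize(im[130:270,215:335,::-1],(600,600*140//120 if 0 else 600)))
E
```

```text
time: 8.85
tcp_pos: [0.4821, -0.2236, 0.2101]
tcp_rot: [-2.134, -2.305, -0.0]
ft_force: [-0.8, -1.0, -2.3]
finger_gap: 0.218
gripper_force: 77.9
time: 9.35
tcp_pos: [0.5039, -0.2219, 0.2102]
tcp_rot: [-2.134, -2.305, -0.0]
ft_force: [0.7, 0.8, -2.3]
finger_gap: 0.223
gripper_force: 77.9
t [ -0.1   0.1 -17.9] a [ 0.   -0.01  0.19] tcp [ 0.5039 -0.2219  0.2102] q [-0.65 -0.05 -0.1   1.52  0.    0.84] F [ 0.51 -0.17 -1.95] gap 0.22 time 9.4
```

View pics/close4.png

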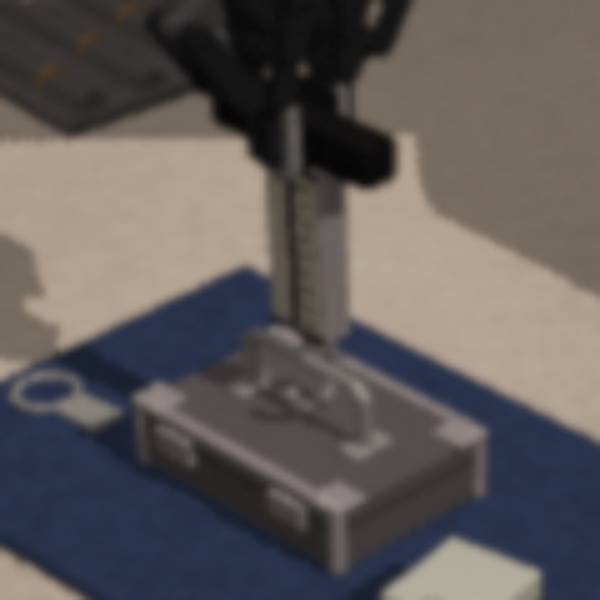

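The hook passes under the middle of the handle, visible through the opening at crop (275,405). Now I take up the weight, tracking the case's front edge for lift-off.

```bash
cat > m.py <<'E'
from h import *
ref=cv2.imread("pics/scene4.png"); A=proj("scene",[.55,-.226,.035])[0]; B=proj("scene",[.55,-.226,.045])[0]
F=[];D=[]
for i in range(3):
    im=read_camera("scene")[:,:,::-1]
    # case front-face patch
    c=proj("scene",[.548,-.223,.034])[0].astype(int); x0,y0=c[0]-32,c[1]-14
    T=ref[y0:y0+36,x0:x0+64]; S=im[y0-24:y0+36+14,x0-12:x0+64+12]
    r=cv2.matchTemplate(np.ascontiguousarray(S),T,cv2.TM_CCOEFF_NORMED); _,mx,_,(u,v)=cv2.minMaxLoc(r)
    g=lambda a,b,c:(a-c)/(2*(a-2*b+c)+1e-9)
    dv=v-24+(g(r[v-1,u],r[v,u],r[v+1,u]) if 0<v<r.shape[0]-1 else 0); du=u-12
    D.append((du,dv)); F.append(get_state()["ft_force"])
d=np.mean(D,0); s=get_state()
print("match",round(mx,2),"dpx",d.round(2),"rise mm",round(d[1]/(B-A)[1]*10,1),"F",np.mean(F,0).round(2),"tcp",s["tcp_pos"].round(4),"t",round(s["time"],2))
E
python3 m.py
python3 -m pendant '[{"tx":0,"ty":0,"tz":-4,"ax":0,"ay":0,"az":0},{"tx":0,"ty":0,"tz":-8,"ax":0,"ay":0,"az":0},{"tx":0,"ty":0,"tz":-12,"ax":0,"ay":0,"az":0},{"tx":0,"ty":0,"tz":-15,"ax":0,"ay":0,"az":0},{"tx":0,"ty":0,"tz":-18,"ax":0,"ay":0,"az":0}]' >/dev/null
python3 -m pendant '[{"tx":0,"ty":0,"tz":-2,"ax":0,"ay":0,"az":0},{"tx":0,"ty":0,"tz":-4,"ax":0,"ay":0,"az":0},{"tx":0,"ty":0,"tz":-6,"ax":0,"ay":0,"az":0},{"tx":0,"ty":0,"tz":-8,"ax":0,"ay":0,"az":0},{"tx":0,"ty":0,"tz":-10,"ax":0,"ay":0,"az":0}]' >/dev/null; python3 m.py
python3 -m pendant '[{"tx":0,"ty":0,"tz":-1,"ax":0,"ay":0,"az":0},{"tx":0,"ty":0,"tz":-2,"ax":0,"ay":0,"az":0},{"tx":0,"ty":0,"tz":-3.5,"ax":0,"ay":0,"az":0},{"tx":0,"ty":0,"tz":-5,"ax":0,"ay":0,"az":0},{"tx":0,"ty":0,"tz":-6,"ax":0,"ay":0,"az":0}]' >/dev/null; python3 m.py
```

```text
match 1.0 dpx [0.   0.01] rise mm -0.0 F [-0.36  0.12 -1.68] tcp [ 0.5034 -0.222   0.2102] t 9.55
match 1.0 dpx [0.   0.02] rise mm -0.0 F [-0.08 -0.14 -2.89] tcp [ 0.5035 -0.222   0.2383] t 10.7
match 1.0 dpx [0.   0.02] rise mm -0.1 F [ 0.22 -0.08 -4.33] tcp [ 0.5035 -0.222   0.2443] t 11.35
```

```bash
for i in 1 2; do python3 -m pendant '[{"tx":0,"ty":0,"tz":-1,"ax":0,"ay":0,"az":0},{"tx":0,"ty":0,"tz":-2,"ax":0,"ay":0,"az":0},{"tx":0,"ty":0,"tz":-3.5,"ax":0,"ay":0,"az":0},{"tx":0,"ty":0,"tz":-5,"ax":0,"ay":0,"az":0},{"tx":0,"ty":0,"tz":-6,"ax":0,"ay":0,"az":0}]' >/dev/null; python3 m.py; done
```

```text
match 1.0 dpx [0.   0.01] rise mm -0.0 F [ 0.46 -0.1  -5.16] tcp [ 0.5035 -0.222   0.2503] t 12.0
match 1.0 dpx [0.   0.01] rise mm -0.0 F [ 0.28 -0.21 -5.3 ] tcp [ 0.5035 -0.222   0.2563] t 12.65
```

```bash
for i in 1 2; do python3 -m pendant '[{"tx":0,"ty":0,"tz":-1,"ax":0,"ay":0,"az":0},{"tx":0,"ty":0,"tz":-2,"ax":0,"ay":0,"az":0},{"tx":0,"ty":0,"tz":-3.5,"ax":0,"ay":0,"az":0},{"tx":0,"ty":0,"tz":-5,"ax":0,"ay":0,"az":0},{"tx":0,"ty":0,"tz":-6,"ax":0,"ay":0,"az":0}]' >/dev/null; python3 m.py; done
```

```text
match 1.0 dpx [0.   0.01] rise mm -0.0 F [ 0.39 -0.05 -6.25] tcp [ 0.5035 -0.222   0.2623] t 13.3
match 1.0 dpx [0.   0.03] rise mm -0.1 F [ 0.21  0.   -6.87] tcp [ 0.5035 -0.222   0.2683] t 13.95
```

```bash
for i in 1 2; do python3 -m pendant '[{"tx":0,"ty":0,"tz":-1,"ax":0,"ay":0,"az":0},{"tx":0,"ty":0,"tz":-2,"ax":0,"ay":0,"az":0},{"tx":0,"ty":0,"tz":-3.5,"ax":0,"ay":0,"az":0},{"tx":0,"ty":0,"tz":-5,"ax":0,"ay":0,"az":0},{"tx":0,"ty":0,"tz":-6,"ax":0,"ay":0,"az":0}]' >/dev/null; python3 m.py; done
```

```text
match 0.96 dpx [ 0.67 -0.88] rise mm 2.5 F [-0.32 -0.05 -7.58] tcp [ 0.5035 -0.222   0.2744] t 14.6
match 0.89 dpx [ 1.   -2.38] rise mm 6.6 F [ 0.12  0.3  -7.42] tcp [ 0.5035 -0.222   0.2804] t 15.25
```

```bash
python3 -m pendant '[{"tx":0,"ty":0,"tz":-1,"ax":0,"ay":0,"az":0},{"tx":0,"ty":0,"tz":-2,"ax":0,"ay":0,"az":0},{"tx":0,"ty":0,"tz":-2,"ax":0,"ay":0,"az":0},{"tx":0,"ty":0,"tz":-2,"ax":0,"ay":0,"az":0},{"tx":0,"ty":0,"tz":-2,"ax":0,"ay":0,"az":0}]' >/dev/null; python3 m.py; python3 -m pendant '[{"tx":0,"ty":0,"tz":0,"ax":0,"ay":0,"az":0},{"tx":0,"ty":0,"tz":0,"ax":0,"ay":0,"az":0},{"tx":0,"ty":0,"tz":0,"ax":0,"ay":0,"az":0},{"tx":0,"ty":0,"tz":0,"ax":0,"ay":0,"az":0},{"tx":0,"ty":0,"tz":0,"ax":0,"ay":0,"az":0}]' >/dev/null; python3 m.py
python3 - <<'E'
from h import *
im=read_camera("scene"); cv2.imwrite("pics/close5.png",np.hstack([cv2.resize(im[170:270,225:325,::-1],(400,400)),cv2.resize(cv2.imread("pics/scene4.png")[170:270,225:325],(400,400))]))
E
```

```text
match 0.89 dpx [ 1.   -2.98] rise mm 8.3 F [-0.18 -0.56 -8.17] tcp [ 0.5035 -0.222   0.2823] t 15.9
match 0.89 dpx [ 1. -3.] rise mm 8.3 F [-0.09  0.27 -7.87] tcp [ 0.5035 -0.222   0.2823] t 16.55
```

View pics/close5.png

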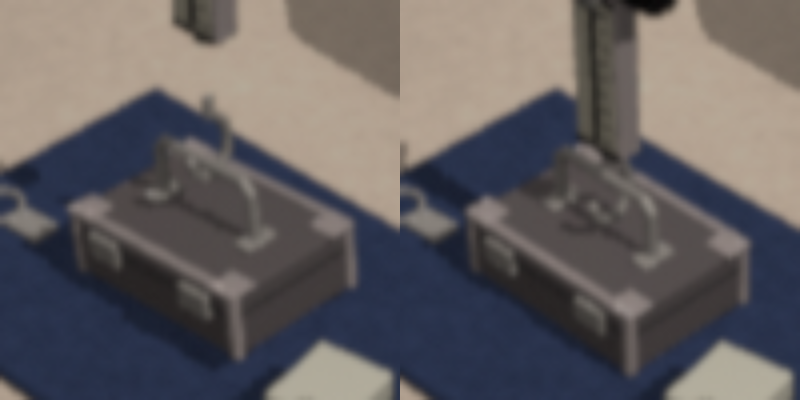

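The case hangs on the hook with a slight tilt: its −y end (left in the view) is lower, since the left corner rose about 0 px and the right corner about 5 px. I raise it 2 mm more so that end clears, and measure both ends.

```bash
cat > m2.py <<'E'
from h import *
ref=cv2.imread("pics/scene4.png"); im=read_camera("scene")[:,:,::-1]
yw=np.radians(4.2);ux=np.array([np.cos(yw),np.sin(yw),0]);uy=np.array([-np.sin(yw),np.cos(yw),0])
for i,j,zz in((1,-1,.034),(1,1,.034),(-1,1,.05),(1,-.5,.045),(1,.5,.045)):
    P=np.array([.5035,-.2235,0])+ux*.044*i+uy*.064*j+[0,0,zz]; c=proj("scene",P)[0].round().astype(int); k=(proj("scene",P+[0,0,.01])[0]-proj("scene",P)[0])[1]/10
    T=ref[c[1]-10:c[1]+10,c[0]-10:c[0]+10]; S=np.ascontiguousarray(im[c[1]-26:c[1]+20,c[0]-17:c[0]+17])
    r=cv2.matchTemplate(S,T,cv2.TM_CCOEFF_NORMED); _,mx,_,(u,v)=cv2.minMaxLoc(r)
    print((i,j),c,"match",round(mx,2),"du",u-7,"dv",v-16,"rise mm",round((v-16)/k,1))
E
python3 -m pendant '[{"tx":0,"ty":0,"tz":-1,"ax":0,"ay":0,"az":0},{"tx":0,"ty":0,"tz":-2,"ax":0,"ay":0,"az":0},{"tx":0,"ty":0,"tz":-2,"ax":0,"ay":0,"az":0},{"tx":0,"ty":0,"tz":-2,"ax":0,"ay":0,"az":0},{"tx":0,"ty":0,"tz":-2,"ax":0,"ay":0,"az":0}]' >/dev/null; python3 m.py; python3 m2.py
```

```text
match 0.87 dpx [ 1.   -3.75] rise mm 10.4 F [-0.06  0.83 -7.61] tcp [ 0.5035 -0.222   0.2842] t 17.25
(1, -1) [243 231] match 0.93 du 1 dv -1 rise mm 2.8
(1, 1) [283 257] match 0.91 du 1 dv -5 rise mm 13.8
(-1, 1) [312 233] match 0.55 du 7 dv 5 rise mm -13.8
(1, -0.5) [252 233] match 0.96 du 1 dv -3 rise mm 8.3
(1, 0.5) [273 246] match 0.96 du 1 dv -5 rise mm 13.7
```

Low end about 3–4 mm clear, high end about 14 mm, centre about 10–11 mm, tilt about 0.09 rad: all within limits. Holding still.

```bash
for i in 1 2 3 4 5; do python3 -m pendant '[{"tx":0,"ty":0,"tz":0,"ax":0,"ay":0,"az":0},{"tx":0,"ty":0,"tz":0,"ax":0,"ay":0,"az":0},{"tx":0,"ty":0,"tz":0,"ax":0,"ay":0,"az":0},{"tx":0,"ty":0,"tz":0,"ax":0,"ay":0,"az":0},{"tx":0,"ty":0,"tz":0,"ax":0,"ay":0,"az":0}]' | grep -E "time|ft_force"; done; python3 m.py; python3 m2.py
```

```text
time: 17.8
ft_force: [1.0, 0.1, -7.7]
time: 18.3
ft_force: [-0.2, -0.0, -8.0]
time: 18.8
ft_force: [0.3, -0.6, -7.7]
time: 19.3
ft_force: [-0.2, -0.3, -8.3]
time: 19.8
ft_force: [-0.3, -1.1, -7.3]
match 0.87 dpx [ 1.   -3.74] rise mm 10.4 F [-0.25  0.32 -7.5 ] tcp [ 0.5035 -0.222   0.2843] t 19.95
(1, -1) [243 231] match 0.93 du 1 dv -1 rise mm 2.8
(1, 1) [283 257] match 0.92 du 1 dv -5 rise mm 13.8
(-1, 1) [312 233] match 0.55 du 7 dv 5 rise mm -13.8
(1, -0.5) [252 233] match 0.96 du 1 dv -3 rise mm 8.3
(1, 0.5) [273 246] match 0.96 du 1 dv -5 rise mm 13.7
```

Rise followed the tool one-to-one over the last two steps (8.3→10.4 mm), so it hangs free. As a cheap hedge I raise 2 mm more and hold again.

```bash
python3 -m pendant '[{"tx":0,"ty":0,"tz":-1,"ax":0,"ay":0,"az":0},{"tx":0,"ty":0,"tz":-2,"ax":0,"ay":0,"az":0},{"tx":0,"ty":0,"tz":-2,"ax":0,"ay":0,"az":0},{"tx":0,"ty":0,"tz":-2,"ax":0,"ay":0,"az":0},{"tx":0,"ty":0,"tz":-2,"ax":0,"ay":0,"az":0}]' >/dev/null; for i in 1 2 3 4; do python3 -m pendant '[{"tx":0,"ty":0,"tz":0,"ax":0,"ay":0,"az":0},{"tx":0,"ty":0,"tz":0,"ax":0,"ay":0,"az":0},{"tx":0,"ty":0,"tz":0,"ax":0,"ay":0,"az":0},{"tx":0,"ty":0,"tz":0,"ax":0,"ay":0,"az":0},{"tx":0,"ty":0,"tz":0,"ax":0,"ay":0,"az":0}]' | grep -E "ft_force"; done; python3 m.py; python3 m2.py
```

```text
ft_force: [0.1, -0.6, -7.6]
ft_force: [0.4, 0.3, -8.2]
ft_force: [0.6, 0.4, -7.3]
ft_force: [1.4, 0.1, -7.0]
match 0.86 dpx [ 1.   -4.53] rise mm 12.6 F [-0.33 -0.09 -7.86] tcp [ 0.5035 -0.222   0.2863] t 22.65
(1, -1) [243 231] match 0.9 du 1 dv -2 rise mm 5.6
(1, 1) [283 257] match 0.92 du 1 dv -6 rise mm 16.6
(-1, 1) [312 233] match 0.55 du 7 dv 5 rise mm -13.8
(1, -0.5) [252 233] match 0.97 du 1 dv -3 rise mm 8.3
(1, 0.5) [273 246] match 0.97 du 1 dv -5 rise mm 13.7
```

```bash
for i in 1 2 3 4; do python3 -m pendant '[{"tx":0,"ty":0,"tz":1,"ax":0,"ay":0,"az":0},{"tx":0,"ty":0,"tz":2,"ax":0,"ay":0,"az":0},{"tx":0,"ty":0,"tz":3,"ax":0,"ay":0,"az":0},{"tx":0,"ty":0,"tz":4,"ax":0,"ay":0,"az":0},{"tx":0,"ty":0,"tz":5,"ax":0,"ay":0,"az":0}]' >/dev/null; done; python3 m.py; python3 m2.py
```

```text
match 0.97 dpx [ 0.33 -0.66] rise mm 1.8 F [ 0.31  0.68 -6.74] tcp [ 0.5035 -0.222   0.2662] t 24.85
(1, -1) [243 231] match 0.98 du 0 dv 0 rise mm -0.0
(1, 1) [283 257] match 0.98 du 1 dv -1 rise mm 2.8
(-1, 1) [312 233] match 0.95 du 1 dv 0 rise mm -0.0
(1, -0.5) [252 233] match 0.98 du 1 dv 0 rise mm -0.0
(1, 0.5) [273 246] match 0.98 du 0 dv -1 rise mm 2.7
```

```bash
for i in 1 2; do python3 -m pendant '[{"tx":0,"ty":0,"tz":1,"ax":0,"ay":0,"az":0},{"tx":0,"ty":0,"tz":2,"ax":0,"ay":0,"az":0},{"tx":0,"ty":0,"tz":3,"ax":0,"ay":0,"az":0},{"tx":0,"ty":0,"tz":4,"ax":0,"ay":0,"az":0},{"tx":0,"ty":0,"tz":5,"ax":0,"ay":0,"az":0}]' >/dev/null; done; python3 m.py; for i in 1 2; do python3 -m pendant '[{"tx":0,"ty":0,"tz":3,"ax":0,"ay":0,"az":0},{"tx":0,"ty":0,"tz":6,"ax":0,"ay":0,"az":0},{"tx":0,"ty":0,"tz":9,"ax":0,"ay":0,"az":0},{"tx":0,"ty":0,"tz":12,"ax":0,"ay":0,"az":0},{"tx":0,"ty":0,"tz":14,"ax":0,"ay":0,"az":0}]' >/dev/null;  done; python3 m.py; python3 m2.py
```

```text
match 1.0 dpx [0.   0.06] rise mm -0.2 F [-0.63  0.73 -5.38] tcp [ 0.5035 -0.222   0.2562] t 26.05
match 1.0 dpx [0.   0.08] rise mm -0.2 F [ 0.1   0.25 -1.66] tcp [ 0.5035 -0.2221  0.2283] t 27.2
(1, -1) [243 231] match 1.0 du 0 dv 0 rise mm -0.0
(1, 1) [283 257] match 0.99 du 0 dv 0 rise mm -0.0
(-1, 1) [312 233] match 0.99 du 0 dv 0 rise mm -0.0
(1, -0.5) [252 233] match 0.99 du 0 dv 0 rise mm -0.0
(1, 0.5) [273 246] match 1.0 du 0 dv 0 rise mm -0.0
```

The case is back exactly where it stood. Lower the hook clear of the bar, draw it out and rise.

```bash
python3 -m pendant '[{"tx":0,"ty":0,"tz":4,"ax":0,"ay":0,"az":0},{"tx":0,"ty":0,"tz":9,"ax":0,"ay":0,"az":0},{"tx":0,"ty":0,"tz":14,"ax":0,"ay":0,"az":0},{"tx":0,"ty":0,"tz":17,"ax":0,"ay":0,"az":0},{"tx":0,"ty":0,"tz":18,"ax":0,"ay":0,"az":0}]'|grep -E "tcp_pos|ft"
python3 -m pendant '[{"tx":0,"ty":0,"tz":0,"ax":0,"ay":0,"az":0},{"tx":0,"ty":0,"tz":0,"ax":0,"ay":0,"az":0},{"tx":0,"ty":-4,"tz":0,"ax":0,"ay":0,"az":0},{"tx":0,"ty":-10,"tz":0,"ax":0,"ay":0,"az":0},{"tx":0,"ty":-16,"tz":0,"ax":0,"ay":0,"az":0}]'|grep -E "tcp_pos|ft"
python3 -m pendant '[{"tx":0,"ty":-6,"tz":0,"ax":0,"ay":0,"az":0},{"tx":0,"ty":-12,"tz":0,"ax":0,"ay":0,"az":0},{"tx":0,"ty":-18,"tz":0,"ax":0,"ay":0,"az":0},{"tx":0,"ty":-26,"tz":0,"ax":0,"ay":0,"az":0},{"tx":0,"ty":-34,"tz":0,"ax":0,"ay":0,"az":0}]'|grep -E "tcp_pos|ft"
python3 m.py
```

```text
tcp_pos: [0.5033, -0.2219, 0.2096]
ft_force: [-0.1, -0.5, -1.1]
tcp_pos: [0.487, -0.2233, 0.2104]
ft_force: [0.5, 0.3, -1.8]
tcp_pos: [0.453, -0.2258, 0.2103]
ft_force: [-0.2, -0.1, -1.9]
match 1.0 dpx [0.   0.08] rise mm -0.2 F [ 0.55 -0.67 -1.82] tcp [ 0.4533 -0.226   0.2104] t 28.9
```

```bash
python3 -m pendant '[{"tx":0,"ty":0,"tz":-15,"ax":0,"ay":0,"az":0},{"tx":0,"ty":0,"tz":-40,"ax":0,"ay":0,"az":0},{"tx":0,"ty":0,"tz":-65,"ax":0,"ay":0,"az":0},{"tx":0,"ty":0,"tz":-85,"ax":0,"ay":0,"az":0},{"tx":0,"ty":0,"tz":-90,"ax":0,"ay":0,"az":0}]'|grep -E "tcp_pos|ft"
python3 - <<'E'
from h import *
goal([.4175,.177,.3004],12.4)
E
```

```text
tcp_pos: [0.4546, -0.2264, 0.3037]
ft_force: [0.2, 0.2, -2.0]
t [405.1  -6.    2.1] a [ 0.16  0.18 -8.  ] tcp [ 0.4546 -0.2264  0.3037] q [-0.72 -0.15 -0.02  1.7   0.    0.77] F [ 0.24  0.2  -1.98] gap 0.219 time 29.4
```

```bash
python3 -m pendant '[{"tx":20,"ty":0,"tz":0,"ax":0,"ay":0,"az":0},{"tx":55,"ty":-1,"tz":0,"ax":0,"ay":0,"az":-1},{"tx":95,"ty":-1,"tz":0,"ax":0,"ay":0,"az":-2},{"tx":135,"ty":-2,"tz":0,"ax":0,"ay":0,"az":-3},{"tx":175,"ty":-3,"tz":0,"ax":0,"ay":0,"az":-4}]' >/dev/null
python3 - <<'E'
from h import *
goal([.4175,.177,.3004],12.4)
E
```

```text
t [226.6  14.4  -0.8] a [-0.05 -0.06 -3.98] tcp [ 0.4364 -0.0493  0.2994] q [-0.41 -0.35 -0.2   1.73  0.    1.01] F [ 0.56  0.45 -1.4 ] gap 0.219 time 29.9
```

```bash
python3 -m pendant '[{"tx":40,"ty":3,"tz":0,"ax":0,"ay":0,"az":-1},{"tx":80,"ty":6,"tz":0,"ax":0,"ay":0,"az":-2},{"tx":120,"ty":9,"tz":0,"ax":0,"ay":0,"az":-3},{"tx":160,"ty":11,"tz":0,"ax":0,"ay":0,"az":-4},{"tx":195,"ty":13,"tz":0,"ax":0,"ay":0,"az":-4}]' >/dev/null
python3 -m pendant '[{"tx":18,"ty":1,"tz":0,"ax":0,"ay":0,"az":0},{"tx":22,"ty":1,"tz":0,"ax":0,"ay":0,"az":0},{"tx":22,"ty":1,"tz":0,"ax":0,"ay":0,"az":0},{"tx":22,"ty":1,"tz":0,"ax":0,"ay":0,"az":0}]' >/dev/null
python3 - <<'E'
from h import *
goal([.4175,.177,.3004],12.4)
goal([.4155,.1770,.2095],12.4)
E
```

```text
t [12.3  2.4 -0.4] a [-0.03  0.   -0.03] tcp [0.4178 0.1645 0.3   ] q [ 0.08 -0.32 -0.18  1.72 -0.    1.44] F [ 0.55 -0.3  -2.35] gap 0.219 time 30.8
t [12.7  0.5 90.5] a [-0.03  0.   -0.03] tcp [0.4178 0.1645 0.3   ] q [ 0.08 -0.32 -0.18  1.72 -0.    1.44] F [ 0.55 -0.3  -2.35] gap 0.219 time 30.8
```

```bash
python3 -m pendant '[{"tx":10,"ty":0,"tz":15,"ax":0,"ay":0,"az":0},{"tx":12.5,"ty":0.5,"tz":40,"ax":0,"ay":0,"az":0},{"tx":12.5,"ty":0.5,"tz":65,"ax":0,"ay":0,"az":0},{"tx":12.5,"ty":0.5,"tz":83,"ax":0,"ay":0,"az":0},{"tx":12.5,"ty":0.5,"tz":90,"ax":0,"ay":0,"az":0}]' >/dev/null
python3 -m pendant '[{"tx":0,"ty":0,"tz":0,"ax":0,"ay":0,"az":0},{"tx":0,"ty":0,"tz":0,"ax":0,"ay":0,"az":0}]' >/dev/null
python3 - <<'E'
from h import *
goal([.4865,.1983,.2095],12.4)
E
```

```text
t [ 5.9 73.2  1.8] a [ 0.06  0.   -0.07] tcp [0.4162 0.1769 0.2112] q [ 0.11 -0.36 -0.37  1.56  0.    1.47] F [-0.41  0.27 -1.46] gap 0.216 time 31.5
```

```bash
python3 -m pendant '[{"tx":1,"ty":10,"tz":0,"ax":0,"ay":0,"az":0},{"tx":2,"ty":24,"tz":0,"ax":0,"ay":0,"az":0},{"tx":3.5,"ty":40,"tz":0,"ax":0,"ay":0,"az":0},{"tx":5,"ty":56,"tz":0,"ax":0,"ay":0,"az":0},{"tx":6,"ty":68,"tz":0,"ax":0,"ay":0,"az":0}]' |grep -E "tcp_pos|ft"
python3 -m pendant '[{"tx":0,"ty":5,"tz":0,"ax":0,"ay":0,"az":0},{"tx":0,"ty":5,"tz":3,"ax":0,"ay":0,"az":0},{"tx":0,"ty":5,"tz":7,"ax":0,"ay":0,"az":0},{"tx":0,"ty":5,"tz":11,"ax":0,"ay":0,"az":0},{"tx":0,"ty":5,"tz":14,"ax":0,"ay":0,"az":0}]' |grep -E "tcp_pos|ft"
python3 -m pendant '[{"tx":0,"ty":0,"tz":1,"ax":0,"ay":0,"az":0},{"tx":0,"ty":0,"tz":2,"ax":0,"ay":0,"az":0},{"tx":0,"ty":0,"tz":3,"ax":0,"ay":0,"az":0},{"tx":0,"ty":0,"tz":3,"ax":0,"ay":0,"az":0}]' |grep -E "tcp_pos|ft"
```

```text
tcp_pos: [0.4824, 0.1979, 0.2116]
ft_force: [0.3, 0.8, -2.3]
tcp_pos: [0.4853, 0.1987, 0.1959]
ft_force: [0.1, -0.2, -1.4]
tcp_pos: [0.4858, 0.1988, 0.1934]
ft_force: [0.2, -0.1, -2.0]
```

```bash
for i in 1 2; do python3 -m pendant '[{"tx":0,"ty":0,"tz":0.5,"ax":0,"ay":0,"az":0},{"tx":0,"ty":0,"tz":1,"ax":0,"ay":0,"az":0},{"tx":0,"ty":0,"tz":1,"ax":0,"ay":0,"az":0}]' |grep -E "tcp_pos|ft"; done
```

```text
tcp_pos: [0.4859, 0.1988, 0.1933]
ft_force: [-2.9, -0.6, 6.1]
tcp_pos: [0.4859, 0.1988, 0.1933]
ft_force: [-5.5, -1.1, 13.4]
```

On the prongs. I relieve the press, then open.

```bash
python3 -m pendant '[{"tx":0,"ty":0,"tz":-1.5,"ax":0,"ay":0,"az":0},{"tx":0,"ty":0,"tz":-1.5,"ax":0,"ay":0,"az":0},{"tx":0,"ty":0,"tz":-1.5,"ax":0,"ay":0,"az":0}]' |grep -E "tcp_pos|ft"
python3 -m pendant '[{"tx":0,"ty":0,"tz":0,"ax":0,"ay":0,"az":0},{"tx":0,"ty":0,"tz":0,"ax":0,"ay":0,"az":0},{"tx":0,"ty":0,"tz":0,"ax":0,"ay":0,"az":0},{"tx":0,"ty":0,"tz":0,"ax":0,"ay":0,"az":0},{"tx":0,"ty":0,"tz":0,"ax":0,"ay":0,"az":0}]' 60
python3 -m pendant '[{"tx":0,"ty":0,"tz":-10,"ax":0,"ay":0,"az":0},{"tx":0,"ty":0,"tz":-30,"ax":0,"ay":0,"az":0},{"tx":0,"ty":0,"tz":-60,"ax":0,"ay":0,"az":0},{"tx":0,"ty":0,"tz":-90,"ax":0,"ay":0,"az":0},{"tx":0,"ty":0,"tz":-110,"ax":0,"ay":0,"az":0}]'
python3 - <<'E'
from h import *
ims={n:read_camera(n)[:,:,::-1] for n in("top","scene")}
for n in("top","scene"): print([(np.round(d["location"],3),d["score"]) for d in look_for(n,"scale")])
a=cv2.resize(ims["scene"][190:410,370:540],(371,480)); b=cv2.resize(ims["scene"][160:280,210:380],(420,480))
cv2.imwrite("pics/final.png",np.hstack([a,b]))
E
python3 m.py
```

```text
tcp_pos: [0.4861, 0.1988, 0.1934]
ft_force: [-1.1, 0.0, 5.3]
time: 34.3
tcp_pos: [0.4858, 0.1988, 0.1927]
tcp_rot: [-1.969, -2.448, 0.0]
ft_force: [-0.3, -0.9, 0.6]
finger_gap: 0.701
gripper_force: 0.0
time: 34.8
tcp_pos: [0.4862, 0.1988, 0.3059]
tcp_rot: [1.968, 2.447, 0.003]
ft_force: [0.7, -0.1, -0.4]
finger_gap: 0.703
gripper_force: 0.0
[(array([0.484, 0.19 , 0.222]), 0.97), (array([0.324, 0.117, 0.176]), 0.71), (array([0.577, 0.052, 0.172]), 0.68), (array([0.349, 0.242, 0.129]), 0.55)]
[(array([0.495, 0.2  , 0.208]), 0.81), (array([0.332, 0.125, 0.156]), 0.81), (array([0.358, 0.256, 0.106]), 0.59), (array([0.588, 0.064, 0.156]), 0.55)]
match 0.84 dpx [0.   0.33] rise mm -0.9 F [-0.02  0.13 -1.14] tcp [0.4854 0.1987 0.3018] t 35.15
```

View pics/final.png

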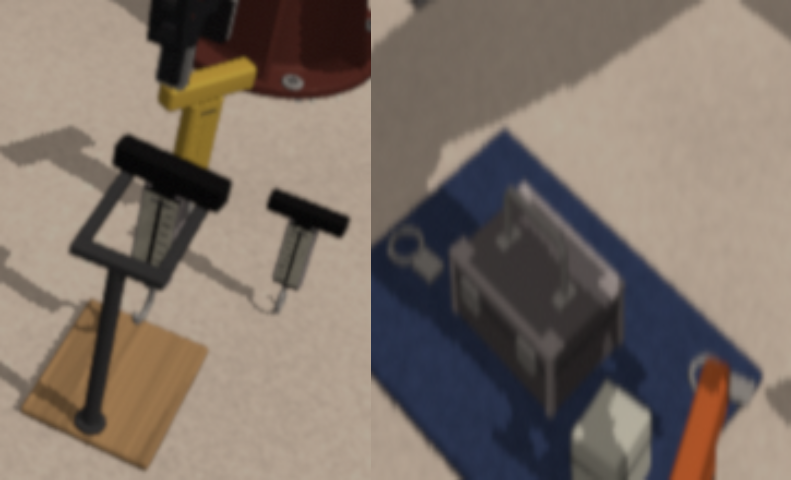

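The scale hangs on both prongs as before, the gripper is clear above it, and the case and bystanders are in place. A short settle, then I hand in.

```bash
for i in 1 2; do python3 -m pendant '[{"tx":0,"ty":0,"tz":0,"ax":0,"ay":0,"az":0},{"tx":0,"ty":0,"tz":0,"ax":0,"ay":0,"az":0},{"tx":0,"ty":0,"tz":0,"ax":0,"ay":0,"az":0},{"tx":0,"ty":0,"tz":0,"ax":0,"ay":0,"az":0},{"tx":0,"ty":0,"tz":0,"ax":0,"ay":0,"az":0}]' >/dev/null; done; python3 -c "
from bench import *
print(finish_job())"
```

```text
the job is handed in; nothing more can be done
None
```

I weighed the case at roughly 5.9 N (about 0.6 kg), held it about 10–12 mm above the pad with a slight tilt of about 0.09 rad, set it back where it stood, hung the scale back across both prongs, and handed the job in; no verdict was returned.

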